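# Seat the idler sprocket and push its spring retaining clip home

## Task

The idler sprocket has crept up its axle: press it straight down until it seats on the axle's shoulder and the groove above its washer is clear. Then take the spring clip by its black grip, lay it on the washer and push it level and sideways into the axle's groove until it snaps fully home, and leave it there. Work slowly and by feel, never leaning on the sprocket, axle or clip with more than about 25 N, and leave the other things on the bench where they are.

Things in the scene. Friction and masses are not known exactly. Their poses are not given: they have to be found in the camera images.
- bracket: Grey steel idler bracket fixed to the bench: base plate 110 x 90 x 10 mm, four bolt heads up to 18 mm, and a round split clamp boss 49 mm across that holds a vertical steel axle with a sprocket on it. Origin: on the axle's axis, at bench height; z up along the axis.
- clamp_top (a point): Point on the axle's axis at the top of the clamp boss, 36 mm above the bench. The axle is clamped rigidly at a height that differs each time and is NOT measured: its shoulder stands 45 to 73 mm above the bench. Above the shoulder: seated sprocket with washer 0 to 20 mm, groove 20 to 26 mm (14 mm across), axle head 26 to 36 mm (20 mm across).
- axle_mid (a point): Point on the axle's axis 79 mm above the bench: the washer's top face when seated, at the axle's middle height. The dark toothed sprocket is 60 mm across, 18 mm tall, with a steel washer 42 mm across, 2 mm thick on top. At the start it stands 7 to 9 mm above the shoulder and hides the groove; it slides down at 7 to 8 N, stays where left, goes solid on the shoulder.
- clip: Open U-shaped spring clip of 4 mm steel lying flat, mouth along its own +x, the way it is pushed. Origin: centre of the U (on the axle's axis when home), on the underside; z up. It reaches from x = -33 to 19 mm; 29 mm wide at the plate, 32 mm over the horn tips; back of the U at x = -7 mm. About 50 g.
- clip_mouth (a point): Middle of the mouth, 7 mm ahead of the clip's origin, 2 mm up: 8 mm wide between two rounded lobes on sprung arms; ahead of it the horns widen to 22 mm inside at x = 17 mm. Entering the 14 mm groove spreads each arm 3 mm and takes 7 to 12 N of sideways push, most with the origin 11 mm short of the axis; past the lobes (8 mm short) the clip draws itself home.
- clip_grip (a point): Centre of the clip's black upright grip, at x = -28 mm, 23 mm above the underside. The grip is 10 mm (x) by 20 mm (y) and reaches from 8 to 38 mm above the underside; hold the clip here.
- pliers: Red-handled pliers lying flat, 171 x 81 x 15 mm, bystander. Origin: centre of the underside.
- ring_spanner: Combination spanner lying flat, 164 x 26 x 9 mm, bystander. Origin: centre of the underside.
- green_tin: Flat green tin, 73 x 121 x 28 mm, bystander. Origin: centre of the underside.
- grease_tin: Round green tin with a grey lid, 78 mm across, 64 mm tall, bystander. Origin: centre of the underside.
- chain_carton: Small cardboard carton with an orange top, 50 x 110 x 23 mm, bystander. Origin: centre of the underside.

How it is judged:
At the end, for the whole second after the job is handed in: The clip rests, released, snapped into the axle's groove above the seated sprocket (it fits only with the sprocket within 2 mm of its seat): its centre within 2 mm of the axle's axis, level within 6 degrees, its underside 63 to 97 mm above the bench (the groove, at any axle height) (horizontal distance between clip and bracket below 0.002 m and angle between clip's own z axis and vertical below 0.1 rad and z of clip in the frame of bracket between 0.063 and 0.097 m and linear speed of clip below 0.02 m/s); the robot touches nothing.
It fails at once if the clip bears on the axle and sprocket with more than 40 N in all (its arms' own squeeze, up to 25 N as they pass the groove, counts) (contact force between clip and bracket above 40 N).
It fails at once if the robot presses on the bracket, axle or sprocket with more than 40 N (contact force between any of the fingers, the arm and bracket above 40 N).
It fails at once if a bystander is moved more than 30 mm (distance of any of pliers, ring_spanner, green_tin, grease_tin, chain_carton from where it was at the start of the episode above 0.03 m).
It also fails if it takes over 69 s, if anything falls off the work surface, if the arm or the gripper's body presses on something with over 40 N, if the wrist force passes 120 N, or if a joint passes its speed limit or range.

## Robot

A 7-joint arm with a two-finger parallel gripper is mounted at the origin on a cart in front of the work surface, level with it; the furniture and walls round the work are solid. World frame = base frame: x ahead of the robot, y to its left, z up, the work surface at z = 0. Lengths are in m, angles in rad, forces in N, time in s.
With the tool pointing down it reaches from about 0.4 to 0.85 m from the base axis. Payload 4.5 kg.
Tool frame: the origin (TCP) lies where the fingers leave the gripper's body, on its centre line; the fingertips stand 64 mm ahead of it and the grasp point (between the pads) lies 45 mm ahead of it; z points along the fingers, y is the line along which they close (so a half turn about z gives the same grasp; the last joint's range is limited). The gripper opens to 88 mm and grips with 3 to 60 N. Pads are 18 mm wide; open, the fingers measure 123 mm over their backs; the gripper's body (75 mm by 187 mm) begins 45 mm behind the grasp point.
Start: joints at [-1.21, 0.689, -0.195, 1.565, 0.157, 0.902, -0.215], TCP at [0.201, 0.592, 0.303] pointing down, gripper open.
Joint ranges: [-3.01, 3.01], [-0.46, 2.08], [-1.47, 1.51], [0.13, 2.56], [-1, 4.14], [0.04, 2.09], [-2.66, 2.66]. Speed limits (rad/s): [2.57, 2.57, 3.14, 3.14, 3.14, 3.14, 3.14].

## Interface

Orientations are given as a unit quaternion [x, y, z, w].
In Python, from plant import r gives the robot as it stands.
- The arm moves only by the tool play_rows, never from a script. Its arguments are lists of equal length, an entry for each row: "translation": the shift along the tool's x, y, z in m, a list of three; "delta_rot": the turn, a rotation vector about the tool's x, y, z in degrees, a list of three; "grip": the opening, from -1 (shut) to 1 (fully open). In form: {"translation": [[x, y, z], ...], "delta_rot": [[rx, ry, rz], ...], "grip": [grip, ...]}. A call has 1 to 20 rows; each row shifts and turns the commanded pose from where the row before left it, along the tool's axes as they then stand; what a row does not reach is not made up. A row lasts 1/8 s, in which the tool goes at most 62.5 mm and 10.7 degrees, less where a joint would pass 70% of its speed; a pose out of reach is approached as far as the arm can. A call with a gripper value outside its range is refused whole. The fingers move at their own pace and stop on an object; "squeeze" is the grip in N (left out, the last holds). Time passes only in rows, so rows that do not move let the fingers close. It gives the time, the measured TCP pose, the force, the opening and the grip force at its end, in the units of the state.
- r.get_state(): the state, without advancing time (a new reading comes with each control period).
- r.snapshot(name): name is "scene" or "top" or "wrist"; returns the picture (420x560x3 uint8, blue, green, red); there is no depth.
- r.get_calibration(name): a dict with "intrinsics" (3x3 intrinsics, pixels), "k1" (the pictures are not rectified: a ray, as slopes to the right and down, at radius r is drawn at 1 + k1 r^2 times it, then the intrinsics apply), "eye" and "rotation" of the camera in the world. Camera axes: x right, y up, looking along -z (the intrinsics and any distortion apply to the point x, -y, -z); pixel columns grow to the right and rows downward; lengths in m; the calibration is good to about 2 mm. A picture is of the moment at which its call begins: read the wrist's pose just before it. get_calibration takes no time and is no camera call; for the wrist camera it gives the pose at the moment of the call.
- r.finish_job(): hands the job in; it is judged then, once.
Trained networks look in the newest picture that a camera, given by its name, has taken for a name from the list of things; names that differ only in an ending like _2 or _b are one class to them, and where a whole thing is asked for, a point or a joint stands for the part that bears it (a point fixed in the world has none). Each returns a list of dicts, best first, with "confidence" (0 to 1); they miss things now and then, are a little off and sometimes report something else, mostly with a low value. They report only what shows in the picture. A call takes as long as a camera call.
- r.look_for(camera, target): "point" ([x, y, z] in m, in world coordinates, good to about 4 mm: the middle of the surface that is visible of it).
- r.silhouettes(camera, target): "pixels" (420x560 bool, what is visible of it).
The state is a dict: "clock": time; "q": joint angles; "qd": joint speeds; "joint_torque": joint torques, N m; "tool_pos": TCP position; "eef_rot": TCP orientation; "contact_force": force on the tool from outside, world axes, zero at the start; "moment": the same for the moment, N m; "opening": opening from 0.0 (shut) to 1.0 (fully open); "finger_force": force on a finger pad.
Only numpy, scipy, OpenCV 4.12 (cv2) and the standard library are available. Lean on these libraries where they do the work, as an engineer would, in place of code of your own. Each camera call takes 0.05 s, during which the arm holds its last target. There are 200 camera calls.

## Working session

There is one attempt and no reset: what is moved stays moved. The work goes in short steps, Python scripts to look and compute and a tool call to move; the robot and the scene stay as the last step left them, time stands still between calls to the robot, and variables do not carry over. Pictures are saved under pics/ and viewed, at most 10 in all, crops included, and the job is handed in when it is done.

Besides the shell and the picture viewer there is one more tool, called after "Emit:" as name(argument=value, ...) on one line, values as JSON. play_rows: Moves the arm, as the interface text tells. Its arguments: {"type":"object","properties":{"translation":{"type":"array","items":{"type":"array","items":{"type":"number"}}},"delta_rot":{"type":"array","items":{"type":"array","items":{"type":"number"}}},"grip":{"type":"array","items":{"type":"number"}},"squeeze":{"type":"number"}},"required":["translation","delta_rot","grip"]}

```bash
mkdir -p pics
cat > h.py <<'E'
from plant import r
import numpy as np, cv2
from scipy.spatial.transform import Rotation as R
def snap(c,n):
    im=r.snapshot(c); cv2.imwrite(f'pics/{n}.png',im); return im
def proj(c,P):
    k=r.get_calibration(c); p=(np.atleast_2d(P)-np.array(k['eye']))@np.array(k['rotation'])
    s=np.c_[p[:,0],-p[:,1]]/(-p[:,2:]); s=s*(1+k['k1']*(s**2).sum(1,keepdims=True))
    K=np.array(k['intrinsics']); return s@K[:2,:2].T+K[:2,2]
def ray(c,uv):
    k=r.get_calibration(c);K=np.array(k['intrinsics'])
    d=(np.atleast_2d(uv)-K[:2,2])@np.linalg.inv(K[:2,:2]).T; s=d.copy()
    for _ in range(20): s=d/(1+k['k1']*(s**2).sum(1,keepdims=True))
    v=np.c_[s[:,0],-s[:,1],-np.ones(len(s))]@np.array(k['rotation']).T
    return np.array(k['eye']),v
def at_z(c,uv,z):
    e,v=ray(c,uv); return e+v*((z-e[2])/v[:,2:])
E
python3 - <<'E'
from h import *
s=r.get_state(); print(s['tool_pos'],s['eef_rot'],s['clock'])
for c in('scene','top'):
    snap(c,c+'0'); k=r.get_calibration(c); print(c,k['eye'],k['k1'],np.array(k['intrinsics'])[0])
    for t in('bracket','clip','clip_grip','clip_mouth','clamp_top','axle_mid','pliers','ring_spanner','green_tin','grease_tin','chain_carton'):
        print(t,[(np.round(d['point'],3).tolist(),round(d['confidence'],2)) for d in r.look_for(c,t)][:2])
print(r.get_state()['clock'])
E
```

```text
[0.20052704 0.59141849 0.3018878 ] [ 1.62657637e-01  9.86682137e-01 -9.19950842e-04 -8.96087161e-05] 0.0
scene [-0.01993774  0.51038109  0.54960017] -0.004453338058651646 [410.95857823   0.         271.56140677]
bracket [([0.573, -0.083, 0.018], 0.6), ([0.358, 0.249, 0.024], 0.58)]
clip [([0.431, 0.218, 0.006], 0.91)]
clip_grip [([0.434, 0.223, 0.004], 0.54)]
clip_mouth [([0.433, 0.223, 0.004], 0.62)]
clamp_top [([0.568, -0.088, 0.018], 0.83)]
axle_mid [([0.573, -0.087, 0.022], 0.83)]
pliers []
ring_spanner [([0.341, -0.208, 0.006], 0.81)]
green_tin [([0.556, -0.305, 0.029], 0.66)]
grease_tin [([0.64, 0.136, 0.057], 0.98), ([0.572, -0.084, 0.016], 0.38)]
chain_carton [([0.355, 0.252, 0.021], 0.87)]
top [ 0.21582727 -0.04802248  1.39690367] -0.16305928183581836 [543.46466977   0.         292.44585949]
bracket [([0.576, -0.092, 0.013], 0.83)]
clip [([0.44, 0.219, 0.0], 0.53)]
clip_grip []
clip_mouth []
clamp_top []
axle_mid [([0.576, -0.095, 0.014], 0.74)]
pliers [([0.369, 0.007, 0.015], 0.67)]
ring_spanner [([0.341, -0.223, 0.005], 0.66), ([0.442, 0.216, 0.0], 0.38)]
green_tin [([0.568, -0.312, 0.03], 0.94)]
grease_tin [([0.648, 0.118, 0.058], 0.79), ([0.568, -0.31, 0.029], 0.55)]
chain_carton [([0.362, 0.242, 0.026], 0.77)]
1.2
```

View pics/scene0.png

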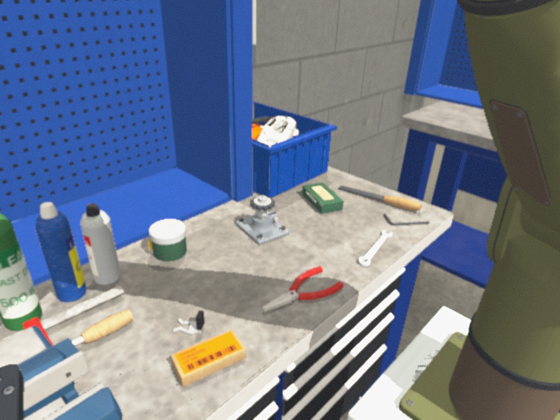

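View pics/top0.png

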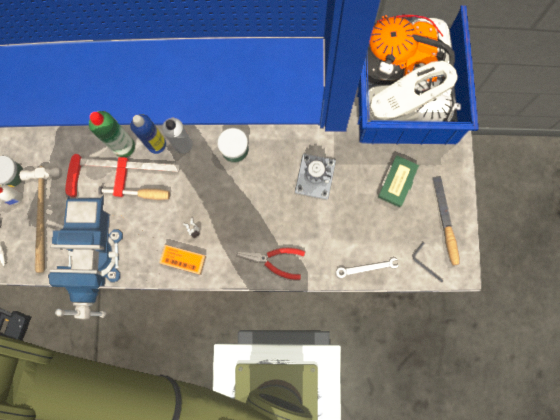

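The scene picture shows the sprocket at (263,203), the bracket at (262,228), and the clip at (190,322) with its black grip on the right. In the top picture the sprocket is at (316,168) and the clip at (193,228), mouth up and to the left. The blue post stands near (335,130).

Run:
```python
from h import *
k=r.get_calibration('wrist'); s=r.get_state(); T=R.from_quat(s['eef_rot'])
print('cam in tool',T.inv().apply(k['eye']-s['tool_pos']),T.inv().as_matrix()@np.array(k['rotation']))
print(np.array(k['intrinsics']),k['k1'])
print(at_z('top',[[328,130],[193,228],[316,168],[380,130],[440,140]],0.0), at_z('top',[316,168],.08))
im=cv2.imread('pics/top0.png'); a=cv2.resize(im[205:250,165:225],None,fx=6.5,fy=6.5,interpolation=2)
b=cv2.resize(im[140:205,285:350],None,fx=6,fy=6,interpolation=2)
im=cv2.imread('pics/scene0.png'); c=cv2.resize(im[185:250,225:300],None,fx=5,fy=5,interpolation=2)
W=np.zeros((400,800,3),np.uint8); W[:a.shape[0],:390]=a; W[:390,400:790]=b; cv2.imwrite('pics/crop.png',W)
print(T.inv().apply(np.array([.37,.22,.30])-s['tool_pos']))
```

```text
Traceback (most recent call last):
ValueError: matmul: Input operand 1 has a mismatch in its core dimension 0, with gufunc signature (n?,k),(k,m?)->(n?,m?) (size 4 is different from 3)
```

```bash
sed -i "s/np.array(k\['rotation'\])/R.from_quat(k['rotation']).as_matrix()/" h.py
python3 - <<'E'
from h import *
k=r.get_calibration('wrist'); s=r.get_state(); T=R.from_quat(s['eef_rot'])
print('cam in tool',T.inv().apply(k['eye']-s['tool_pos']),T.inv().as_matrix()@R.from_quat(k['rotation']).as_matrix())
print(np.array(k['intrinsics']),k['k1'])
print(at_z('top',[[328,130],[193,228],[316,168],[380,130],[440,140]],0.0), at_z('top',[316,168],.08))
im=cv2.imread('pics/top0.png'); a=cv2.resize(im[205:250,165:225],None,fx=6.5,fy=6.5,interpolation=2)
b=cv2.resize(im[140:205,285:350],None,fx=6,fy=6,interpolation=2)
W=np.zeros((400,800,3),np.uint8); W[:a.shape[0],:390]=a[:400,:390]; W[:390,400:790]=b; cv2.imwrite('pics/crop.png',W)
print(T.inv().apply(np.array([.37,.22,.30])-s['tool_pos']))
E
```

```text
cam in tool [ 0.0747604   0.00111793 -0.08130856] [[ 6.03281405e-04  9.58757391e-01  2.84225089e-01]
 [ 9.99999817e-01 -5.66449269e-04 -2.11782397e-04]
 [-4.20488446e-05  2.84225165e-01 -9.58757557e-01]]
[[358.40246094   0.         284.59662892]
 [  0.         358.40246094 215.47336592]
 [  0.           0.           1.        ]] -0.019452394936457885
[[ 0.71830143 -0.13195477  0.        ]
 [ 0.44648889  0.2234434   0.        ]
 [ 0.61080164 -0.09893455  0.        ]
 [ 0.71966892 -0.27396523  0.        ]
 [ 0.69310688 -0.43875624  0.        ]] [[ 0.58818165 -0.09601884  0.08      ]]
[-0.2798145  -0.29789187  0.00270932]
```

View pics/crop.png

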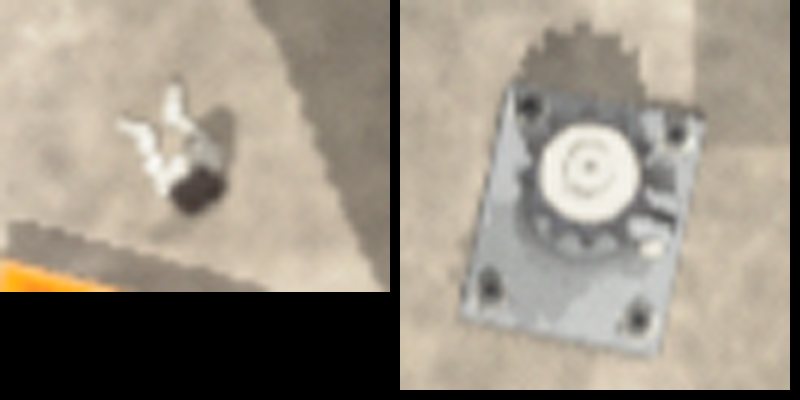

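Emit:
play_rows(translation=[[-0.032, -0.031, 0], [-0.035, -0.034, 0], [-0.035, -0.034, 0], [-0.035, -0.034, 0], [-0.035, -0.034, 0], [-0.035, -0.034, 0.004], [-0.035, -0.034, 0.004], [-0.035, -0.034, 0.004], [-0.035, -0.034, 0.01], [0, 0, 0], [0, 0, 0]], delta_rot=[[0, 0, 0], [0, 0, 0], [0, 0, 0], [0, 0, 0], [0, 0, 0], [0, 0, 0], [0, 0, 0], [0, 0, 0], [0, 0, 0], [0, 0, 0], [0, 0, 0]], grip=[1, 1, 1, 1, 1, 1, 1, 1, 1, 1, 1], squeeze=20)

```text
clock: 2.58
tool_pos: [0.3988, 0.2056, 0.281]
eef_rot: [0.163, 0.987, 0.001, 0.0]
contact_force: [-0.1, 0.2, 1.0]
opening: 1.001
finger_force: 0.0
```

Run:
```python
from h import *
s=r.get_state(); print(s['clock'],s['tool_pos'],s['contact_force'])
im=snap('wrist','w1')
print(proj('wrist',[[.44,.22,0]]))
for t in('clip','clip_grip','clip_mouth'):
    print(t,[(np.round(d['point'],4).tolist(),round(d['confidence'],2)) for d in r.look_for('wrist',t)][:2])
m=r.silhouettes('wrist','clip')[0]['pixels']; ys,xs=np.nonzero(m); print(xs.min(),xs.max(),ys.min(),ys.max())
x0,y0=int(xs.mean())-50,int(ys.mean())-40
cv2.imwrite('pics/w1c.png',cv2.resize(im[y0:y0+75,x0:x0+100],None,fx=8,fy=8,interpolation=2)); print(x0,y0)
```

```text
2.575 [0.39884641 0.2056157  0.28095224] [-0.06652837  0.17823688  0.98106426]
[[307.94506733 217.51640212]]
clip [([0.4328, 0.2198, 0.0055], 0.98)]
clip_grip [([0.435, 0.2247, 0.0043], 0.71)]
clip_mouth [([0.4342, 0.2222, 0.0033], 0.89)]
292 342 200 240
261 176
```

View pics/w1c.png

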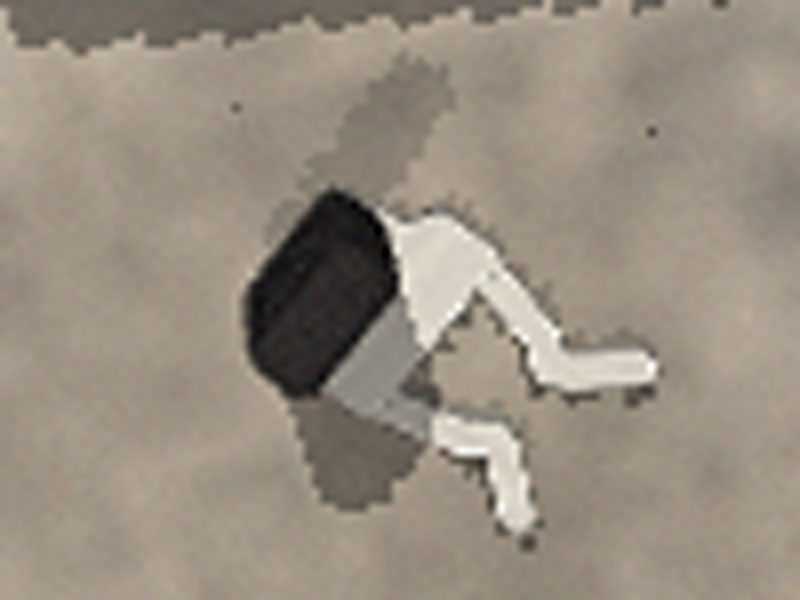

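The crop shows the black grip at crop (320,290) and the horn tips at (650,368) and (525,525), that is wrist pixels (342,222) and (327,242). I'll fit the pose to the grip box and the tips.

```bash
cat > fit.py <<'E'
from h import *
from scipy.optimize import minimize
def fit(im,roi,tips,x0,k=None,verb=1):
    x1,y1,x2,y2=roi
    g=im.max(2)<75; M=np.zeros(g.shape,np.uint8); M[y1:y2,x1:x2]=g[y1:y2,x1:x2]
    n,l,st,_=cv2.connectedComponentsWithStats(M); M=(l==1+st[1:,4].argmax())
    B=np.array([[x,y,z] for x in(-33,-23) for y in(-10,10) for z in(8,38)])/1e3
    Tp=np.array([[18,13.5,4],[18,-13.5,4]])/1e3
    def W(p,P): return R.from_euler('z',p[2]).apply(P)+[p[0],p[1],0]
    S=8
    def cost(p):
        h=cv2.convexHull(proj('wrist',W(p,B)).astype(np.float32)*S)
        q=np.zeros(((y2-y1)*S,(x2-x1)*S),np.uint8); cv2.fillConvexPoly(q,(h-np.float32([x1*S,y1*S])).astype(np.int32),1)
        Mb=np.kron(M[y1:y2,x1:x2],np.ones((S,S)))
        d=(np.abs(q-Mb).sum()/Mb.sum())
        u=proj('wrist',W(p,Tp))
        return d+0.02*((u-tips)**2).sum()
    f=min((minimize(cost,[x0[0],x0[1],x0[2]+a],method='Nelder-Mead',options=dict(initial_simplex=np.array([x0[0],x0[1],x0[2]+a])+np.array([[0,0,0],[.008,0,0],[0,.008,0],[0,0,.2]]),xatol=1e-4,fatol=1e-4)) for a in(-.2,.2)),key=lambda f:f.fun)
    p=f.x; print('clip',p[:2],np.degrees(p[2]),f.fun,'grip',W(p,np.array([[-.028,0,0]]))); print(proj('wrist',W(p,Tp)))
    return p
if __name__=='__main__':
    im=cv2.imread('pics/w1.png')
    A=np.array([650,368])/8+[261,176]; Bp=np.array([525,525])/8+[261,176]
    fit(im,(280,190,320,240),np.array([A,Bp]),[.445,.225,.5])
E
python3 fit.py
```

```text
clip [0.44793676 0.23123367] 35.15485538953439 0.2119019362589296 grip [[0.42504399 0.2151116  0.        ]]
[[342.49490155 222.12179413]
 [326.57178843 241.59046007]]
```

Emit:
play_rows(translation=[[-0.028, -0.028, 0], [-0.034, -0.034, 0], [-0.034, -0.034, 0], [-0.034, -0.034, 0], [-0.034, -0.034, 0], [-0.034, -0.034, 0], [-0.034, -0.034, 0], [0, 0, 0], [0, 0, 0], [0, 0, 0], [0, 0, 0]], delta_rot=[[0, 0, 0], [0, 0, 0], [0, 0, 0], [0, 0, 0], [0, 0, 0], [0, 0, 0], [0, 0, 0], [0, 0, -9.4], [0, 0, -9.4], [0, 0, 0], [0, 0, 0]], grip=[0, 0, 0, 0, 0, 0, 0, 0, 0, 0, 0])

```text
clock: 4.2
tool_pos: [0.5441, -0.0888, 0.2807]
eef_rot: [0.0, 1.0, 0.0, -0.0]
contact_force: [-0.9, 0.6, 0.3]
opening: 0.497
finger_force: 0.0
```

Run:
```python
from h import *
s=r.get_state(); print(s['clock'],s['tool_pos'],s['contact_force'],s['q'])
im=snap('wrist','w2'); u=proj('wrist',[[.586,-.095,.085]])[0]; print(u)
for t in('bracket','axle_mid','clamp_top'):
    print(t,[(np.round(d['point'],4).tolist(),round(d['confidence'],2)) for d in r.look_for('wrist',t)][:2])
x0,y0=(u-[66,50]).astype(int); print(x0,y0)
cv2.imwrite('pics/w2c.png',cv2.resize(im[y0:y0+100,x0:x0+133],None,fx=6,fy=6,interpolation=2))
```

```text
4.2 [ 0.54412111 -0.08884009  0.28071122] [-0.85916674  0.55389327  0.26591697] [ 0.31799079  0.64050113 -0.39701255  1.80790874  0.34130838  0.76113985
  1.31222538]
[275.37651273 254.68566982]
bracket [([0.5714, -0.0928, 0.0198], 0.75)]
axle_mid [([0.5685, -0.0925, 0.0161], 0.94)]
clamp_top [([0.5717, -0.0964, 0.0202], 0.97)]
209 204
```

View pics/w2c.png

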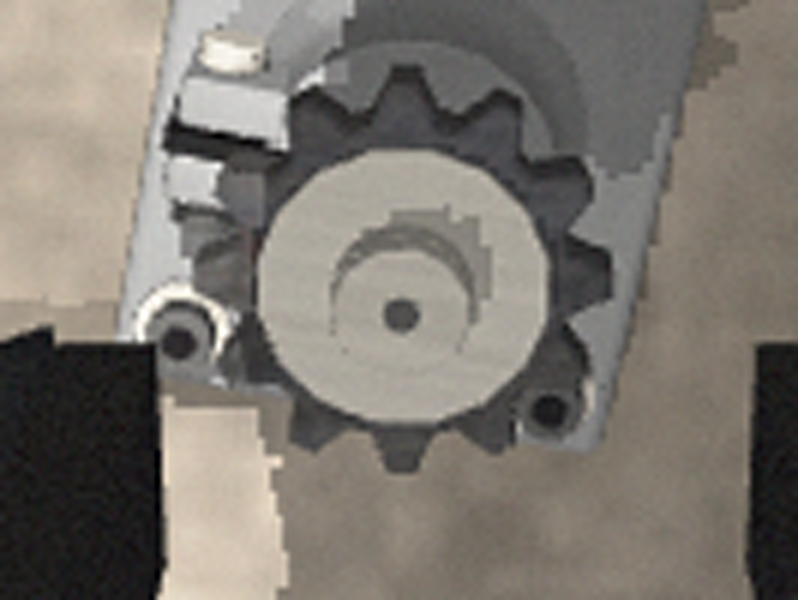

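The wrist crop shows the washer spanning columns 258–550 and rows 148–424, with the axle head's centre at (402,316), wrist pixel (276,256.7). I'll solve for its height and axis.

Run:
```python
from h import *
from scipy.optimize import least_squares
t=np.linspace(0,2*np.pi,72,endpoint=False)
def bb(p):
    P=np.c_[p[0]+.021*np.cos(t),p[1]+.021*np.sin(t),0*t+p[2]]
    u=proj('wrist',P); return np.r_[u.min(0),u.max(0)]
o=np.array([209,204,209,204])+np.array([258,148,550,424])/6
f=least_squares(lambda p:bb(p)-o,[.586,-.095,.085],diff_step=1e-3); print(f.x,f.fun)
for dz in(.007,.008,.009): print(at_z('wrist',[[209+402/6,204+316/6]],f.x[2]+dz))
print(at_z('top',[[316.6,168.4]],f.x[2]))
for z in(.07,.08,.09,.10): print(z,at_z('wrist',[[276.3,251.7]],z),at_z('top',[[316.6,168.4]],z))
```

```text
[ 0.58709233 -0.09456346  0.07679503] [-0.18836935  0.19856371  0.18833104 -0.20664699]
[[ 0.58832159 -0.09469271  0.08379503]]
[[ 0.58789555 -0.09466735  0.08479503]]
[[ 0.58746951 -0.09464198  0.08579503]]
[[ 0.58804953 -0.0976453   0.07679503]]
0.07 [[ 0.58949586 -0.0947542   0.07      ]] [[ 0.58996548 -0.09790073  0.07      ]]
0.08 [[ 0.58539649 -0.09451045  0.08      ]] [[ 0.58714585 -0.09752483  0.08      ]]
0.09 [[ 0.58129712 -0.0942667   0.09      ]] [[ 0.58432621 -0.09714893  0.09      ]]
0.1 [[ 0.57719774 -0.09402294  0.1       ]] [[ 0.58150658 -0.09677303  0.1       ]]
```

Emit:
play_rows(translation=[[-0.015, -0.002, 0.02], [-0.014, -0.002, 0.03], [-0.014, -0.002, 0.03], [0, 0, 0.025], [0, 0, 0.012], [0, 0, 0.003], [0, 0, 0], [0, 0, 0]], delta_rot=[[0, 0, 0], [0, 0, 0], [0, 0, 0], [0, 0, 0], [0, 0, 0], [0, 0, 0], [0, 0, 0], [0, 0, 0]], grip=[-0.32, -0.32, -0.32, -0.32, -0.32, -0.32, -0.32, -0.32])

```text
clock: 5.4
tool_pos: [0.5876, -0.0953, 0.1617]
eef_rot: [-0.001, 1.0, -0.0, 0.001]
contact_force: [0.1, 0.3, -0.3]
opening: 0.34
finger_force: 0.0
```

Run:
```python
from h import *
s=r.get_state(); print(s['clock'],s['tool_pos'],s['contact_force'],s['opening'])
im=snap('wrist','w3'); u=proj('wrist',[[.587,-.095,.08]])[0]; print(u)
y0,x0=int(max(0,u[1]-110)),int(u[0]-133)
cv2.imwrite('pics/w3c.png',cv2.resize(im[y0:y0+200,x0:x0+266],None,fx=3,fy=3,interpolation=2)); print(x0,y0)
```

```text
5.4 [ 0.58757143 -0.09533636  0.16166725] [ 0.11451571  0.31839677 -0.26070977] 0.3397964966438386
[282.18783656 264.71714736]
149 154
```

View pics/w3c.png

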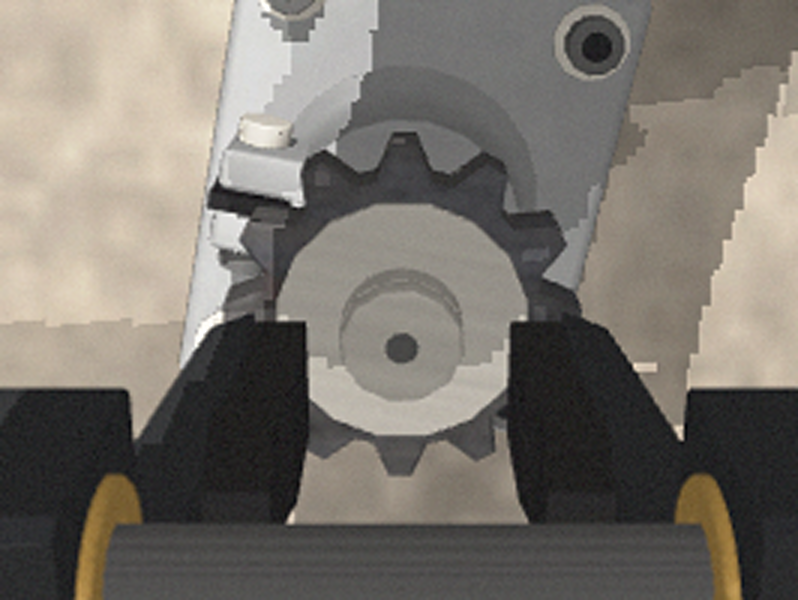

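The fingers straddle the axle head. Their inner edges are at 306 and 510 and the head is centred at 401, so I shift about 1 mm to the left and descend.

Emit:
play_rows(translation=[[0, -0.0012, 0.004], [0, 0, 0.004], [0, 0, 0.004], [0, 0, 0.002], [0, 0, 0.001], [0, 0, 0.001], [0, 0, 0.001], [0, 0, 0.001], [0, 0, 0.001]], delta_rot=[[0, 0, 0], [0, 0, 0], [0, 0, 0], [0, 0, 0], [0, 0, 0], [0, 0, 0], [0, 0, 0], [0, 0, 0], [0, 0, 0]], grip=[-0.32, -0.32, -0.32, -0.32, -0.32, -0.32, -0.32, -0.32, -0.32])

```text
clock: 6.58
tool_pos: [0.5872, -0.0964, 0.1424]
eef_rot: [-0.001, 1.0, -0.0, 0.0]
contact_force: [-2.4, 0.3, 6.2]
opening: 0.343
finger_force: 2.9
```

Emit:
play_rows(translation=[[0, 0, 0.001], [0, 0, 0.001], [0, 0, 0.001], [0, 0, 0.001]], delta_rot=[[0, 0, 0], [0, 0, 0], [0, 0, 0], [0, 0, 0]], grip=[-0.32, -0.32, -0.32, -0.32])

```text
clock: 7.08
tool_pos: [0.5871, -0.0964, 0.1384]
eef_rot: [-0.001, 1.0, -0.0, 0.0]
contact_force: [-2.5, -0.3, 5.2]
opening: 0.342
finger_force: 2.9
```

Emit:
play_rows(translation=[[0, 0, 0.001], [0, 0, 0.001], [0, 0, 0.0005], [0, 0, 0.0005]], delta_rot=[[0, 0, 0], [0, 0, 0], [0, 0, 0], [0, 0, 0]], grip=[-0.32, -0.32, -0.32, -0.32])

```text
clock: 7.58
tool_pos: [0.5872, -0.0964, 0.1378]
eef_rot: [-0.001, 1.0, -0.001, 0.001]
contact_force: [-7.7, 0.2, 27.9]
opening: 0.339
finger_force: 13.7
```

Solid at 28 N, so I back off now.

Emit:
play_rows(translation=[[0, 0, -0.003], [0, 0, -0.01], [0, 0, -0.02], [0.015, 0, -0.02], [0.02, 0, -0.02], [0.015, 0, -0.02], [0, 0, 0], [0, 0, 0]], delta_rot=[[0, 0, 0], [0, 0, 0], [0, 0, 0], [0, 0, 0], [0, 0, 0], [0, 0, 0], [0, 0, 0], [0, 0, 0]], grip=[-0.32, -0.32, -0.32, -0.32, -0.32, -0.32, -0.32, -0.32])

```text
clock: 8.57
tool_pos: [0.5377, -0.0966, 0.2273]
eef_rot: [-0.001, 1.0, 0.0, 0.0]
contact_force: [-1.0, -1.0, 0.3]
opening: 0.338
finger_force: 0.0
```

Run:
```python
from h import *
s=r.get_state(); print(s['clock'],s['tool_pos'],s['contact_force'],s['opening'])
im=snap('wrist','w4'); u=proj('wrist',[[.587,-.096,.08]])[0]; print(u)
x0,y0=(u-[80,60]).astype(int); print(x0,y0)
cv2.imwrite('pics/w4c.png',cv2.resize(im[y0:y0+120,x0:x0+160],None,fx=5,fy=5,interpolation=2))
```

```text
8.575 [ 0.53767367 -0.09660537  0.22731983] [-0.98088181 -0.96669328  0.34552627] 0.337581799546917
[282.92060842 291.24765011]
202 231
```

View pics/w4c.png

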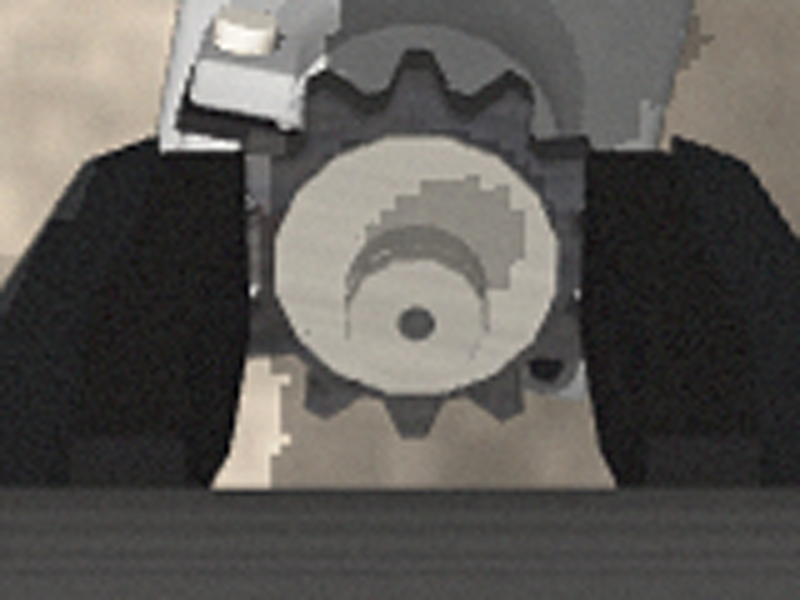

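The washer now spans columns 275–558 and rows 134–396, with the head centred at (416,323). The head stands out far more than before; I'll check this numerically.

Run:
```python
from h import *
from scipy.optimize import least_squares
t=np.linspace(0,2*np.pi,72,endpoint=False)
def bb(p):
    P=np.c_[p[0]+.021*np.cos(t),p[1]+.021*np.sin(t),0*t+p[2]]
    u=proj('wrist',P); return np.r_[u.min(0),u.max(0)]
o=np.array([202,231,202,231])+np.array([275,134,558,396])/5
f=least_squares(lambda p:bb(p)-o,[.586,-.095,.075],diff_step=1e-3); print(f.x,f.fun)
f=least_squares(lambda p:bb([p[0],p[1],.0735])-o,[.586,-.095],diff_step=1e-3); print(f.x,f.fun)
h=[[202+416/5,231+323/5]]
for z in(.07,.0735,.076): print(z,at_z('wrist',[[202+415.5/5,231+265/5]],z)[0],[at_z('wrist',h,z+d)[0,0].round(4) for d in(.008,.010,.012,.014,.016)],at_z('wrist',h,z+.016)[0,1])
```

```text
[ 0.58654722 -0.0942898   0.07079678] [-0.31834987  0.34415276  0.31840807 -0.36091237]
[ 0.58517366 -0.09429946] [-0.64669415  0.07059847  0.64686504 -0.04232305]
0.07 [ 0.58647241 -0.09443717  0.07      ] [np.float64(0.5916), np.float64(0.5905), np.float64(0.5893), np.float64(0.5882), np.float64(0.5871)] -0.09439469636022964
0.0735 [ 0.58466315 -0.09444768  0.0735    ] [np.float64(0.5896), np.float64(0.5885), np.float64(0.5874), np.float64(0.5863), np.float64(0.5852)] -0.09440663140810253
0.076 [ 0.58337082 -0.09445519  0.076     ] [np.float64(0.5882), np.float64(0.5871), np.float64(0.586), np.float64(0.5849), np.float64(0.5838)] -0.09441515644229743
```

Seated: the head stands 16 mm above the washer, and touch puts the washer top at about 0.0738. The fingers show the axis at y ≈ -0.0965, so the wrist camera reads about 2 mm off in tool y. Next I go to the clip.

Emit:
play_rows(translation=[[0.0125, 0.04, 0], [0.0165, 0.045, 0], [0.0165, 0.045, 0], [0.0165, 0.045, 0], [0.0165, 0.045, 0], [0.0165, 0.045, 0], [0.0165, 0.045, 0], [0, 0, 0], [0, 0, 0], [0, 0, 0], [0, 0, 0], [0, 0, 0], [0, 0, 0]], delta_rot=[[0, 0, 0], [0, 0, 0], [0, 0, 0], [0, 0, 0], [0, 0, 0], [0, 0, 0], [0, 0, 0], [0, 0, -8.8], [0, 0, -8.8], [0, 0, -8.8], [0, 0, -8.8], [0, 0, 0], [0, 0, 0]], grip=[-0.18, -0.18, -0.18, -0.18, -0.18, -0.18, -0.18, -0.18, -0.18, -0.18, -0.18, -0.18, -0.18])

```text
clock: 10.25
tool_pos: [0.4253, 0.2134, 0.2273]
eef_rot: [-0.302, 0.953, 0.0, -0.0]
contact_force: [0.2, -0.8, 0.3]
opening: 0.41
finger_force: 0.0
```

Run:
```python
from h import *
s=r.get_state(); print(s['clock'],s['tool_pos'],R.from_quat(s['eef_rot']).as_matrix()[:,0],s['contact_force'],s['q'])
im=snap('wrist','w5'); u=proj('wrist',[[.435,.222,0.01]])[0]; print(u)
x0,y0=(u-[66,50]).astype(int); print(x0,y0)
cv2.imwrite('pics/w5c.png',cv2.resize(im[y0:y0+100,x0:x0+133],None,fx=6,fy=6,interpolation=2))
```

```text
10.25 [0.42531183 0.21344524 0.22728791] [-8.17874510e-01 -5.75396493e-01  4.00927982e-04] [ 0.20058278 -0.8047259   0.28603838] [-0.29352116  0.65137707 -0.42542362  2.07284354  0.52454542  0.52224445
  1.07958715]
[283.99717097 212.93901414]
217 162
```

View pics/w5c.png

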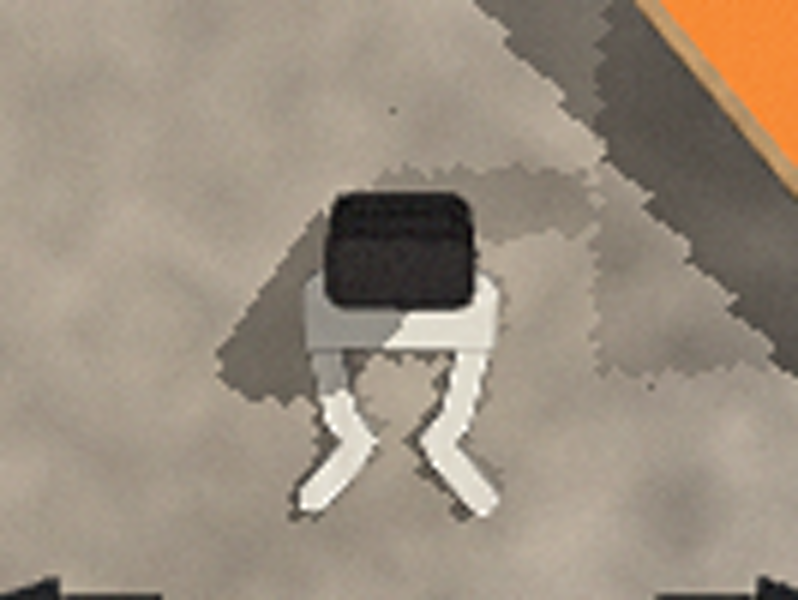

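The clip is square to the tool, with the grip at crop (400,250) and the tips at (305,508) and (488,508). It sits about 1.3 mm left of the finger centre at 408.

Run:
```python
from fit import *
im=cv2.imread('pics/w5.png'); s=r.get_state()
p=fit(im,(262,188,305,218),np.array([[305,508],[488,508]])/6+[217,162],[.447,.229,.61])
c,sn=np.cos(p[2]),np.sin(p[2]); g=np.array([p[0]-.028*c,p[1]-.028*sn,.0])
print('grip in tool',R.from_quat(s['eef_rot']).inv().apply(g-s['tool_pos']))
```

```text
clip [0.47772603 0.25109025] 215.19121025645617 1.0070785808686529 grip [[0.50060856 0.26722684 0.        ]]
[[268.2560336  246.66220592]
 [297.91475369 246.66169502]]
grip in tool [-0.09265086  0.00054576  0.22737632]
```

Run:
```python
from fit import *
im=cv2.imread('pics/w5.png'); s=r.get_state()
p=fit(im,(262,188,305,218),np.array([[488,508],[305,508]])/6+[217,162],[.447,.229,.61])
c,sn=np.cos(p[2]),np.sin(p[2]); g=np.array([p[0]-.028*c,p[1]-.028*sn,.0])
print('grip in tool',R.from_quat(s['eef_rot']).inv().apply(g-s['tool_pos']))
```

```text
clip [0.44819196 0.23064374] 34.56287388731167 0.17380497684058158 grip [[0.42513385 0.21475905 0.        ]]
[[298.03605891 246.89476342]
 [268.38086707 246.5916275 ]]
grip in tool [-0.00073257  0.00111921  0.22740368]
```

Emit:
play_rows(translation=[[-0.0007, -0.001, 0.035], [0, 0, 0.035], [0, 0, 0.035], [0, 0, 0.03], [0, 0, 0.015], [0, 0, 0.006], [0, 0, 0.002], [0, 0, 0], [0, 0, 0]], delta_rot=[[0, 0, 0], [0, 0, 0], [0, 0, 0], [0, 0, 0], [0, 0, 0], [0, 0, 0], [0, 0, 0], [0, 0, 0], [0, 0, 0]], grip=[-0.18, -0.18, -0.18, -0.18, -0.18, -0.18, -0.18, -0.18, -0.18])

```text
clock: 11.42
tool_pos: [0.4267, 0.213, 0.0703]
eef_rot: [-0.303, 0.953, 0.0, 0.001]
contact_force: [0.5, 0.3, 0.7]
opening: 0.409
finger_force: 0.0
```

Emit:
play_rows(translation=[[0, 0, 0], [0, 0, 0], [0, 0, 0], [0, 0, 0], [0, 0, 0], [0, 0, 0]], delta_rot=[[0, 0, 0], [0, 0, 0], [0, 0, 0], [0, 0, 0], [0, 0, 0], [0, 0, 0]], grip=[-0.35, -0.5, -0.65, -0.8, -0.9, -1], squeeze=40)

```text
clock: 12.18
tool_pos: [0.4264, 0.2129, 0.0699]
eef_rot: [-0.303, 0.953, 0.0, 0.0]
contact_force: [0.4, -0.5, 4.2]
opening: 0.223
finger_force: 40.0
```

Emit:
play_rows(translation=[[0, 0, -0.02], [0, 0, -0.035], [0, 0, -0.035], [0, 0, -0.035], [0, 0, -0.025], [0, 0, 0], [0, 0, 0], [0, 0, 0], [0, 0, 0]], delta_rot=[[0, 0, 0], [0, 0, 0], [0, 0, 0], [0, 0, 0], [0, 0, 8.8], [0, 0, 8.8], [0, 0, 8.8], [0, 0, 8.8], [0, 0, 0]], grip=[-1, -1, -1, -1, -1, -1, -1, -1, -1])

```text
clock: 13.3
tool_pos: [0.4261, 0.2128, 0.2195]
eef_rot: [-0.002, 1.0, -0.0, -0.0]
contact_force: [0.0, -0.6, -0.6]
opening: 0.22
finger_force: 40.0
```

Emit:
play_rows(translation=[[-0.0086, -0.0295, 0], [-0.01, -0.04, 0], [-0.011, -0.04, 0], [-0.011, -0.04, 0], [-0.011, -0.04, 0], [-0.011, -0.04, 0], [-0.011, -0.04, 0], [-0.01, -0.04, 0], [0, 0, 0], [0, 0, 0]], delta_rot=[[0, 0, 0], [0, 0, 0], [0, 0, 0], [0, 0, 0], [0, 0, 0], [0, 0, 0], [0, 0, 0], [0, 0, 0], [0, 0, 0], [0, 0, 0]], grip=[-1, -1, -1, -1, -1, -1, -1, -1, -1, -1])

```text
clock: 14.55
tool_pos: [0.51, -0.0959, 0.2195]
eef_rot: [-0.002, 1.0, 0.001, -0.0]
contact_force: [-1.3, 0.5, -0.6]
opening: 0.22
finger_force: 40.0
```

Emit:
play_rows(translation=[[0.004, -0.0005, 0.015], [0.004, 0, 0.02], [0, 0, 0.018], [0, 0, 0.008], [0, 0, 0.003], [0, 0, 0], [0, 0, 0]], delta_rot=[[0, 0, 0], [0, 0, 0], [0, 0, 0], [0, 0, 0], [0, 0, 0], [0, 0, 0], [0, 0, 0]], grip=[-1, -1, -1, -1, -1, -1, -1])

```text
clock: 15.42
tool_pos: [0.5027, -0.0969, 0.1562]
eef_rot: [-0.001, 1.0, 0.0, 0.001]
contact_force: [-0.6, 0.5, -0.4]
opening: 0.22
finger_force: 40.0
```

Run:
```python
from h import *
s=r.get_state(); print(s['clock'],s['tool_pos'],s['contact_force'])
im=snap('wrist','w6'); u=proj('wrist',[[.56,-.096,0.08]])[0]; print(u)
x0,y0=(u-[100,75]).astype(int); print(x0,y0)
cv2.imwrite('pics/w6c.png',cv2.resize(im[y0:y0+150,x0:x0+200],None,fx=4,fy=4,interpolation=2))
```

```text
15.425 [ 0.50269404 -0.09694563  0.1562001 ] [-0.6456885   0.54357511 -0.40093325]
[283.41533837 369.81734404]
183 294
```

View pics/w6c.png

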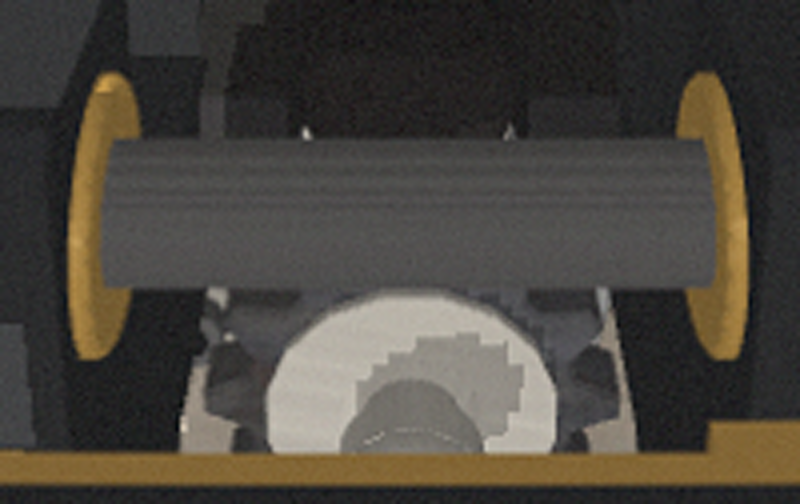

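Emit:
play_rows(translation=[[-0.008, 0.0003, 0], [-0.009, 0, 0], [-0.006, 0, 0], [0, 0, 0.004], [0, 0, 0.004], [0, 0, 0.002], [0, 0, 0.0005], [0, 0, 0]], delta_rot=[[0, 0, 0], [0, 0, 0], [0, 0, 0], [0, 0, 0], [0, 0, 0], [0, 0, 0], [0, 0, 0], [0, 0, 0]], grip=[-1, -1, -1, -1, -1, -1, -1, -1])

```text
clock: 16.48
tool_pos: [0.5253, -0.0967, 0.1452]
eef_rot: [-0.001, 1.0, 0.0, -0.0]
contact_force: [-0.5, 0.3, -0.2]
opening: 0.223
finger_force: 40.0
```

Emit:
play_rows(translation=[[0, 0, 0.0005], [0, 0, 0.0005], [0, 0, 0]], delta_rot=[[0, 0, 0], [0, 0, 0], [0, 0, 0]], grip=[-1, -1, -1])

```text
clock: 16.85
tool_pos: [0.5254, -0.0967, 0.1442]
eef_rot: [-0.001, 1.0, 0.0, 0.0]
contact_force: [0.2, -0.0, 0.1]
opening: 0.22
finger_force: 40.0
```

Emit:
play_rows(translation=[[0, 0, 0.0005], [0, 0, 0.0005], [0, 0, 0]], delta_rot=[[0, 0, 0], [0, 0, 0], [0, 0, 0]], grip=[-1, -1, -1])

```text
clock: 17.23
tool_pos: [0.5254, -0.0967, 0.1432]
eef_rot: [-0.001, 1.0, 0.0, 0.0]
contact_force: [0.2, 0.1, 1.3]
opening: 0.223
finger_force: 40.0
```

Emit:
play_rows(translation=[[0, 0, 0.0005], [0, 0, 0]], delta_rot=[[0, 0, 0], [0, 0, 0]], grip=[-1, -1])

```text
clock: 17.48
tool_pos: [0.5255, -0.0967, 0.1428]
eef_rot: [-0.001, 1.0, 0.0, 0.0]
contact_force: [-0.8, 0.4, 1.9]
opening: 0.222
finger_force: 40.0
```

Emit:
play_rows(translation=[[0, 0, 0.0005], [0, 0, 0.0004], [0, 0, 0]], delta_rot=[[0, 0, 0], [0, 0, 0], [0, 0, 0]], grip=[-1, -1, -1])

```text
clock: 17.85
tool_pos: [0.5255, -0.0967, 0.1419]
eef_rot: [-0.001, 1.0, 0.0, 0.0]
contact_force: [-0.4, 0.3, 4.9]
opening: 0.221
finger_force: 40.0
```

Emit:
play_rows(translation=[[0, 0, -0.0017], [-0.003, 0, 0], [-0.003, 0, 0], [-0.003, 0, 0], [-0.003, 0, 0], [-0.003, 0, 0], [0, 0, 0]], delta_rot=[[0, 0, 0], [0, 0, 0], [0, 0, 0], [0, 0, 0], [0, 0, 0], [0, 0, 0], [0, 0, 0]], grip=[-1, -1, -1, -1, -1, -1, -1])

```text
clock: 18.73
tool_pos: [0.5406, -0.0966, 0.1435]
eef_rot: [-0.001, 1.0, 0.0, 0.0]
contact_force: [-0.4, 0.5, 0.7]
opening: 0.218
finger_force: 40.0
```

Free entry under the head. I'll push on slowly.

Emit:
play_rows(translation=[[-0.001, 0, 0], [-0.001, 0, 0], [-0.001, 0, 0], [-0.001, 0, 0], [-0.001, 0, 0]], delta_rot=[[0, 0, 0], [0, 0, 0], [0, 0, 0], [0, 0, 0], [0, 0, 0]], grip=[-1, -1, -1, -1, -1])

```text
clock: 19.35
tool_pos: [0.5439, -0.0965, 0.1433]
eef_rot: [-0.001, 1.0, -0.0, -0.002]
contact_force: [-4.8, 1.6, 1.7]
opening: 0.219
finger_force: 40.0
```

Emit:
play_rows(translation=[[-0.001, 0, 0], [-0.001, 0, 0], [-0.001, 0, 0]], delta_rot=[[0, 0, 0], [0, 0, 0], [0, 0, 0]], grip=[-1, -1, -1])

```text
clock: 19.73
tool_pos: [0.5453, -0.0965, 0.1432]
eef_rot: [-0.001, 1.0, -0.0, -0.003]
contact_force: [-8.3, 1.8, 5.3]
opening: 0.219
finger_force: 40.0
```

Emit:
play_rows(translation=[[-0.001, 0, 0], [-0.001, 0, 0], [-0.001, 0, 0]], delta_rot=[[0, 0, 0], [0, 0, 0], [0, 0, 0]], grip=[-1, -1, -1])

```text
clock: 20.1
tool_pos: [0.5465, -0.0965, 0.1431]
eef_rot: [-0.001, 1.0, -0.001, -0.005]
contact_force: [-12.6, 1.7, 9.4]
opening: 0.22
finger_force: 40.0
```

Push and down force are rising together as the clip noses down slightly. I'll level it by a small tool turn, which also pushes it forward.

Emit:
play_rows(translation=[[0, 0, 0], [0, 0, -0.0003]], delta_rot=[[0, -0.4, 0], [0, -0.3, 0]], grip=[-1, -1])

```text
clock: 20.35
tool_pos: [0.5463, -0.0966, 0.1432]
eef_rot: [-0.001, 1.0, -0.001, 0.001]
contact_force: [-11.6, 3.2, 5.7]
opening: 0.222
finger_force: 40.0
```

Emit:
play_rows(translation=[[-0.001, 0, 0], [-0.001, 0, -0.0002]], delta_rot=[[0, -0.1, 0], [0, -0.1, 0]], grip=[-1, -1])

```text
clock: 20.6
tool_pos: [0.5475, -0.0966, 0.1432]
eef_rot: [-0.001, 1.0, -0.001, 0.001]
contact_force: [-12.4, 2.6, 6.9]
opening: 0.217
finger_force: 40.0
```

Emit:
play_rows(translation=[[-0.001, 0, 0], [-0.001, 0, -0.0002]], delta_rot=[[0, 0, 0], [0, -0.1, 0]], grip=[-1, -1])

```text
clock: 20.85
tool_pos: [0.554, -0.0964, 0.1439]
eef_rot: [-0.001, 1.0, 0.0, 0.007]
contact_force: [3.4, 0.8, 0.5]
opening: 0.22
finger_force: 40.0
```

It has snapped past the lobes and is drawing itself in. I'll follow it home and level the tool.

Emit:
play_rows(translation=[[-0.001, 0, 0], [-0.001, 0, 0], [-0.001, 0, 0], [0, 0, 0]], delta_rot=[[0, 0.3, 0], [0, 0.3, 0], [0, 0.2, 0], [0, 0, 0]], grip=[-1, -1, -1, -1])

```text
clock: 21.35
tool_pos: [0.5586, -0.0965, 0.1443]
eef_rot: [-0.001, 1.0, 0.0, 0.002]
contact_force: [-0.7, 1.6, -1.0]
opening: 0.22
finger_force: 40.0
```

Emit:
play_rows(translation=[[-0.0007, 0, 0.0003], [-0.0005, 0, 0.0003], [0, 0, 0]], delta_rot=[[0, 0.1, 0], [0, 0, 0], [0, 0, 0]], grip=[-1, -1, -1])

```text
clock: 21.72
tool_pos: [0.559, -0.0965, 0.1435]
eef_rot: [-0.001, 1.0, 0.0, 0.0]
contact_force: [-2.3, 2.0, -0.1]
opening: 0.22
finger_force: 40.0
```

It is home against the back stop, so I release and back off upward.

Emit:
play_rows(translation=[[0, 0, 0], [0, 0, 0], [0, 0, 0], [0, 0, 0], [0, 0, 0], [0, 0, -0.01], [0, 0, -0.02], [0, 0, -0.03], [0.02, 0, -0.03], [0.02, 0, -0.02], [0, 0, 0], [0, 0, 0]], delta_rot=[[0, 0, 0], [0, 0, 0], [0, 0, 0], [0, 0, 0], [0, 0, 0], [0, 0, 0], [0, 0, 0], [0, 0, 0], [0, 0, 0], [0, 0, 0], [0, 0, 0], [0, 0, 0]], grip=[-0.5, -0.45, -0.4, -0.3, -0.2, -0.2, -0.2, -0.2, -0.2, -0.2, -0.2, -0.2])

```text
clock: 23.22
tool_pos: [0.52, -0.0967, 0.2534]
eef_rot: [-0.001, 1.0, 0.0, 0.001]
contact_force: [-0.0, -0.2, -1.0]
opening: 0.398
finger_force: 0.0
```

Run:
```python
from h import *
s=r.get_state(); print(s['clock'],s['tool_pos'],s['contact_force'])
im=snap('wrist','w7'); u=proj('wrist',[[.575,-.096,0.08]])[0]; print(u)
x0,y0=(u-[80,60]).astype(int); print(x0,y0)
cv2.imwrite('pics/w7c.png',cv2.resize(im[y0:y0+120,x0:x0+160],None,fx=5,fy=5,interpolation=2))
```

```text
23.225 [ 0.51998351 -0.09673523  0.25344899] [-0.0136043  -0.21749767 -0.96710677]
[283.24498409 281.11144281]
203 221
```

View pics/w7c.png

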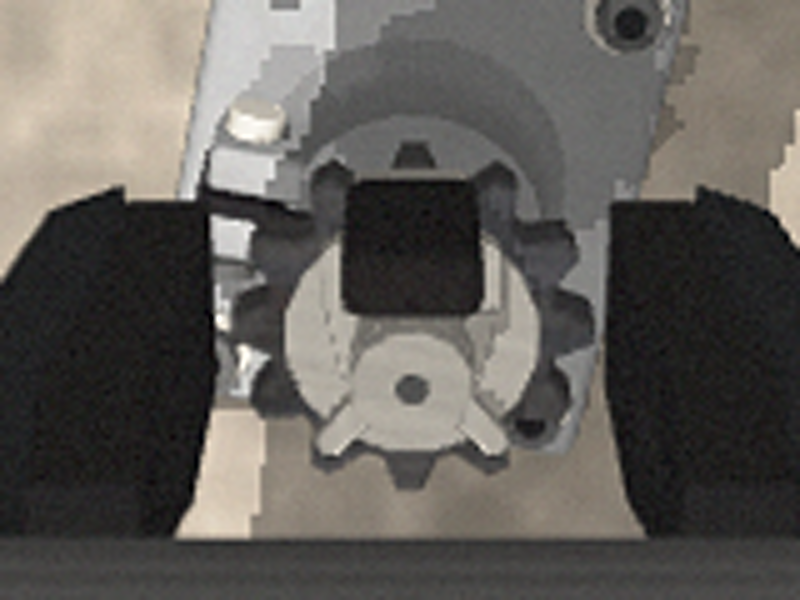

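The clip sits symmetrically round the axle head, with the grip at (412,250), the head at (412,388) and the horn tips at (325,448) and (498,448). One numeric check, then I hand in.

Run:
```python
from h import *
o=np.array([203,221]); f=lambda u,z:at_z('wrist',[o+np.array(u)/5],z)[0]
a=f([412,388],.0896); print('axis',a)
print('tips',f([325,450],.0775)-a,f([498,450],.0775)-a,'grip top far edge',f([412,316],.1115)-a,'near',f([412,180],.1115)-a)
print(r.finish_job())
```

```text
axis [ 0.5849188  -0.09430995  0.0896    ]
tips [ 0.0182594  -0.01407361 -0.0121    ] [ 0.01821204  0.01406969 -0.0121    ] grip top far edge [-0.02362069 -0.00011822  0.0219    ] near [-0.04387553 -0.00017131  0.0219    ]
the job is handed in; nothing more can be done
None
```

The sprocket is seated, and the clip is snapped into the groove and released. In the last picture its tips are 18 mm past the axis and even on both sides. The job is handed in at about 23 s, and no verdict came back. Pressing the sprocket peaked at about 28 N, slightly over your 25 N guide and under the 40 N limit.

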